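# Sort printed face-shield parts into trays

### The job

Sort the five freshly printed face-shield parts: put the curved brow band in the plain undivided tray, one straight chin clip in each bay of the two-bay tray, and both strap buckles in the round dish. Each part must end lying flat on the floor of its tray or dish, as it lies now, not on a wall or on another part; leave the tape roll and the little white pot where they are.

Things in the scene. Friction and masses are not known exactly. Their poses are not given: they have to be found in the camera images.
- brow_band: Curved brow band, tan printed plastic half ring standing on its edge: outer radius 55 mm, wall 8 mm thick, 20 mm tall; overall 55 mm (x) by 110 mm (y). Origin: underside, centre of that 55 x 110 rectangle (in the open space inside the curve). The crown of the curve points to its -x (the middle of the wall there is at x = -23.5 mm, y = 0, and can be pinched through its 8 mm thickness, along x), the two ends point to +x. 21 to 39 g, loose.
- chin_clip_1: Straight chin clip, tan printed plastic bar with a row of square teeth along its top: 70 (x) x 16 (y) x 20 mm tall (14 mm bar, 6 mm teeth; the middle tooth is 20 mm long, so at the middle it is a full 20 mm tall). Lies flat, teeth up. Origin: centre of its underside, x along its length. 14 to 26 g, loose. The two clips are alike and may go in either bay. 
- chin_clip_2: Straight chin clip, tan printed plastic bar with a row of square teeth along its top: 70 (x) x 16 (y) x 20 mm tall (14 mm bar, 6 mm teeth; the middle tooth is 20 mm long, so at the middle it is a full 20 mm tall). Lies flat, teeth up. Origin: centre of its underside, x along its length. 14 to 26 g, loose. The two clips are alike and may go in either bay. 
- buckle_1: Strap buckle, tan printed plastic: small rectangular frame with a cross bar in the middle (two slots through it), 42 (x) x 30 (y) x 18 mm tall, bars 6 mm thick, so it can be gripped over its 30 mm width at the middle. Lies flat. Origin: centre of its underside, z up. 14 to 26 g, loose. The two buckles are alike. 
- buckle_2: Strap buckle, tan printed plastic: small rectangular frame with a cross bar in the middle (two slots through it), 42 (x) x 30 (y) x 18 mm tall, bars 6 mm thick, so it can be gripped over its 30 mm width at the middle. Lies flat. Origin: centre of its underside, z up. 14 to 26 g, loose. The two buckles are alike. 
- plain_tray: Plain steel tray, rectangular, no divider: outside 120 (x) x 170 (y) x 22 mm high, walls and floor 4 mm thick, inside 112 x 162 mm. Origin: centre of its underside. Fixed to the trolley top.
- two_bay_tray: Steel tray of the same outside size, 120 (x) x 170 (y) x 22 mm, walls and floor 4 mm, split by one 4 mm wall along its x, as high as the rim, into two bays, each inside 112 (x) x 79 (y) mm; bay centres at y = +41.5 and -41.5 mm. Origin: centre of its underside. Fixed.
- round_dish: Round steel dish, 148 mm across the rim, 22 mm high, wall and floor 4 mm thick, inside about 138 mm across. Origin: centre of its underside. Fixed.
- tape_roll: Bystander: small roll of clear tape lying flat, 44 mm across, 19 mm tall, loose, standing between two trays. Origin: centre of its underside. Not to be moved.
- pot: Bystander: small white plastic screw-top pot standing upright, 36 mm across, 30 mm tall, loose, between two trays. Origin: centre of its underside. Not to be moved.

How it is judged:
By the outcome, as a careful person would: the job done as asked, in the order asked, and still so for the second after the job is handed in, with the robot touching nothing.
It also fails if it takes over 134 s, if anything falls off the work surface, if the arm or the gripper's body presses on something with over 40 N, if the wrist force passes 120 N, or if a joint passes its speed limit or range.

### The arm

A 7-joint arm with a two-finger parallel gripper is mounted at the origin on the work surface. World frame = base frame: x ahead of the robot, y to its left, z up, the work surface at z = 0. Lengths are in m, angles in rad, forces in N, time in s.
With the tool pointing down it reaches from about 0.4 to 0.875 m from the base axis. Payload 19.3 kg.
Tool frame: the origin (TCP) lies at the very end of the fingers, on their centre line; the grasp point (between the pads) lies 19 mm behind it (robot.pinch_z is the distance from the TCP to the grasp point, in m); x points along the fingers, y is the direction in which the jaws open and shut, and the axes are right-handed (so a half turn about x gives the same grasp; the last joint's range is limited). The gripper opens to 85 mm and grips with 20 to 120 N. Pads are 22 mm wide; open, the fingers measure 114 mm over their backs; the gripper's body (76 mm by 85 mm) begins 54 mm behind the grasp point. The pads swing forward as they close: fully open they stand 13 mm farther back than shut.
Start: joints at [1.101, 0.521, -0.036, 1.599, 0.021, 1.021, -0.113], TCP at [0.243, -0.576, 0.231] pointing down, gripper open.
Joint ranges: [-2.91, 2.91], [-0.3, 2.13], [-1.5, 1.42], [0.17, 2.43], [-1.26, 4.41], [0.16, 1.93], [-2.52, 2.52]. Speed limits (rad/s): [1.89, 1.89, 2.39, 2.39, 3.01, 3.01, 3.01].

### API

Orientations are given as a unit quaternion [w, x, y, z].
In Python, from rig import sensors, snapshot, sign_off, robot gives the robot as it stands.
- The arm moves only by the shell command python3 -m creep 'ROWS' [OPENING] [FORCE]. ROWS is text: rows parted by semicolons, each of 6 numbers parted by spaces: the shift along the tool's x, y, z in mm, then the turn, a rotation vector about the tool's x, y, z in degrees. In form: dx dy dz wx wy wz; .... A call has 1 to 5 rows; each row shifts and turns the pose as measured when the row begins, along the tool's axes as they then stand; what a row does not reach is not made up. A row lasts 1/12 s, in which the tool goes at most 41.7 mm and 7.16 degrees, less where a joint would pass 70% of its speed; a pose out of reach is approached as far as the arm can. A call is refused whole if a number of a shift passes 41.7 or a number of a turn 7.16, either way. A call with a gripper value outside its range is refused whole. OPENING is the closure, from 0 (fully open) to 1 (shut), set as the call begins (- or left out, the last holds). The fingers move at their own pace and stop on an object; FORCE is the grip in N (left out, the last holds). Time passes only in rows, so rows that do not move let the fingers close. It gives the time, the measured TCP pose, the force and the opening at its end, in the units of the state.
- sensors.observe(): the state, without advancing time (a new reading comes with each control period).
- snapshot(name): name is "side" or "top"; returns a dict with "pixels" (420x560x3 uint8, red, green, blue), "depth" (420x560 float32, m along the optical axis (not along the pixel's ray), 0 where there is no reading), "intrinsics" (3x3 intrinsics, pixels), "dist_coeffs" ([k1, k2, p1, p2, k3] as OpenCV has them; the pictures are not rectified), "origin" and "rotation" of the camera in the world. Camera axes: x right, y down, z forward; pixel columns grow to the right and rows downward; lengths in m; the calibration is good to about 2 mm. A picture is of the moment at which its call begins.
- sign_off(): hands the job in, once; it reports no verdict.
The state is a dict: "t": time; "qpos": joint angles; "qd": joint speeds; "joint_torque": joint torques, N m; "ee_pos": TCP position; "orientation": TCP orientation; "contact_force": force on the tool from outside, world axes, zero at the start; "wrist_torque": the same for the moment, N m; "width": finger opening in m.
Only numpy, scipy, OpenCV 4.12 (cv2) and the standard library are available. Lean on these libraries where they do the work, as an engineer would, in place of code of your own. Each camera call takes 0.05 s, during which the arm holds its last target. There are 200 camera calls.

## Working session

There is one attempt and no reset: what is moved stays moved. The work goes in short steps, Python scripts to look and compute and a shell command to move; the robot and the scene stay as the last step left them, time stands still between calls to the robot, and variables do not carry over. Pictures are saved under pics/ and viewed, about 12 in all and at most 16, crops included, and the job is handed in when it is done.

```bash
ls; mkdir -p pics; python3 - <<'E'
from rig import sensors,snapshot,robot
import cv2,numpy as np
s=sensors.observe();print({k:np.round(v,3) for k,v in s.items()})
for n in("top","side"):
    d=snapshot(n);cv2.imwrite(f"pics/{n}0.png",d["pixels"][:,:,::-1]);np.savez(f"{n}0.npz",**d)
    print(n,d["intrinsics"],d["dist_coeffs"],d["origin"],d["rotation"])
print([a for a in dir(robot) if a[0]!='_'])
E
```

```text
pics
{'t': np.float64(0.0), 'qpos': array([ 1.101,  0.522, -0.036,  1.6  ,  0.021,  1.021, -0.113]), 'qd': array([-0.   , -0.   , -0.001, -0.002, -0.002, -0.   , -0.   ]), 'joint_torque': array([ 1.0000e-03, -9.2714e+01,  1.9810e+00, -3.6994e+01,  1.8000e-02,
        8.0000e-03,  0.0000e+00]), 'ee_pos': array([ 0.243, -0.575,  0.231]), 'orientation': array([-0.14 , -0.693, -0.141,  0.693]), 'contact_force': array([-0.309,  0.393,  0.536]), 'wrist_torque': array([ 0.012, -0.004,  0.072]), 'width': np.float64(0.085)}
top [[452.29429857   0.         273.56974484]
 [  0.         452.29429857 205.71644027]
 [  0.           0.           1.        ]] [-0.01297442  0.          0.          0.          0.        ] [0.47454343 0.00950359 0.96386574] [ 0.02097742 -0.69741824  0.71550941 -0.03484302]
side [[420.26085318   0.         273.82755893]
 [  0.         420.26085318 210.56944069]
 [  0.           0.           1.        ]] [0.02536025 0.         0.         0.         0.        ] [0.35841051 0.54982068 0.56731373] [ 0.06227522 -0.14962979  0.90504525 -0.39322489]
['PlanningError', 'pinch_z']
```

View pics/top0.png

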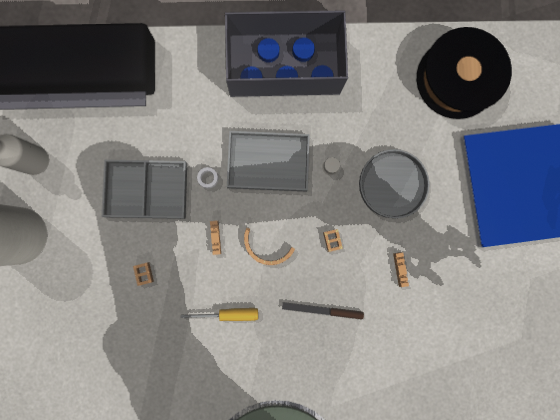

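View pics/side0.png

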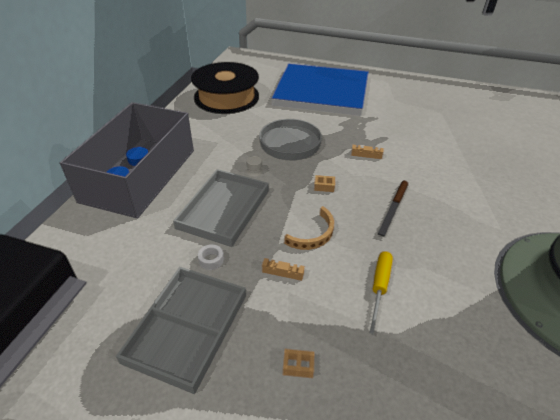

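The top view shows the two-bay tray at (145,190), tape (207,177), plain tray (268,160), pot (332,165) and dish (393,184). The parts are clips at (215,237) and (401,268), the band at (268,245), and buckles at (333,240) and (144,273). The side view shows the same layout.

```bash
cat > h.py <<'E'
import numpy as np,cv2
from scipy.spatial.transform import Rotation as R
from rig import sensors,snapshot
def cam(d):
    q=np.array(d["rotation"]);M=R.from_quat(q[[1,2,3,0]]).as_matrix();return M,np.array(d["origin"])
def cast(d,uv,z):
    uv=np.float64(uv).reshape(-1,1,2)
    n=cv2.undistortPoints(uv,d["intrinsics"],d["dist_coeffs"])[:,0]
    M,o=cam(d);r=np.c_[n,np.ones(len(n))]@M.T
    return o+r*((z-o[2])/r[:,2])[:,None]
def cloud(d):
    h,w=d["depth"].shape;u,v=np.meshgrid(np.arange(w),np.arange(h))
    n=cv2.undistortPoints(np.float64(np.c_[u.ravel(),v.ravel()]).reshape(-1,1,2),d["intrinsics"],d["dist_coeffs"])[:,0]
    M,o=cam(d);return ((np.c_[n,np.ones(len(n))]*d["depth"].reshape(-1,1))@M.T+o).reshape(h,w,3)
def parts(d,zc=0.018):
    """tan blobs: contour cast on plane zc -> min-area rect in world mm"""
    hsv=cv2.cvtColor(d["pixels"],cv2.COLOR_RGB2HSV)
    m=cv2.inRange(hsv,(5,80,50),(19,255,255))
    m=cv2.morphologyEx(m,cv2.MORPH_CLOSE,np.ones((3,3),np.uint8))
    P=cloud(d);out=[]
    for c in cv2.findContours(m,cv2.RETR_EXTERNAL,cv2.CHAIN_APPROX_NONE)[0]:
        a=cv2.contourArea(c)
        if a<60 or a>1500: continue
        W=cast(d,c[:,0],zc)[:,:2]*1000
        (cx,cy),sz,ang=cv2.minAreaRect(W.astype(np.float32))
        b=cv2.boxPoints(((cx,cy),sz,ang));e1,e2=b[1]-b[0],b[2]-b[1]
        L=e1 if np.hypot(*e1)>np.hypot(*e2) else e2
        mm=np.zeros_like(m);cv2.drawContours(mm,[c],-1,1,-1)
        z=P[...,2][(mm&(m>0))>0]*1000
        out.append(dict(uv=c[:,0].mean(0).round(),xy=np.round([cx,cy],1),size=np.round(sorted(sz),1),yaw=round(np.degrees(np.arctan2(L[1],L[0]))%180,1),z=np.percentile(z,[10,50,90]).round(1),c=c))
    return out
E
python3 - <<'E'
from h import *
for n in("top","side"):
    d=dict(np.load(n+"0.npz"));print(n,cam(d)[0].round(2).tolist())
    for p in parts(d): print({k:v for k,v in p.items() if k!='c'})
d=dict(np.load("top0.npz"));P=cloud(d);Z=P[...,2]*1000
print("table z",np.median(Z[300:400,150:250]))
m=((Z>12)&(Z<40)).astype(np.uint8)
m[:120]=0;m[290:]=0
for c in cv2.findContours(m,cv2.RETR_EXTERNAL,cv2.CHAIN_APPROX_NONE)[0]:
    if cv2.contourArea(c)<100: continue
    W=cast(d,c[:,0],.022)[:,:2]*1000;r=cv2.minAreaRect(W.astype(np.float32));print("obj",c[:,0].mean(0).round(),np.round(r[0],1),np.round(r[1],1),round(r[2],1))
s=sensors.observe();q=s["orientation"];print(R.from_quat(q[[1,2,3,0]]).as_matrix().round(3))
E
```

```text
top [[-0.03, -1.0, 0.08], [-1.0, 0.02, -0.02], [0.02, -0.08, -1.0]]
{'uv': array([346., 314.]), 'xy': array([ 321.2, -154.9]), 'size': array([10.9, 65.7]), 'yaw': np.float32(81.3), 'z': array([13.3, 15.4, 17.6])}
{'uv': array([143., 274.]), 'xy': array([415.4, 263.7]), 'size': array([33.3, 41. ]), 'yaw': np.float32(12.5), 'z': array([ 8. , 17.7, 20.3])}
{'uv': array([401., 269.]), 'xy': array([ 409.3, -272.2]), 'size': array([20.7, 70. ]), 'yaw': np.float32(7.4), 'z': array([ 9.3, 18.5, 22. ])}
{'uv': array([332., 240.]), 'xy': array([ 474.2, -131.4]), 'size': array([30.6, 41.9]), 'yaw': np.float32(12.0), 'z': array([12.9, 17.9, 20.3])}
{'uv': array([264., 252.]), 'xy': array([456.9,  10.3]), 'size': array([ 54.8, 109.3]), 'yaw': np.float32(65.2), 'z': array([17.8, 20.2, 22.5])}
{'uv': array([215., 237.]), 'xy': array([486.2, 113.5]), 'size': array([17.1, 69.7]), 'yaw': np.float32(4.3), 'z': array([13.2, 18.9, 22. ])}
{'uv': array([437.,  96.]), 'xy': array([ 778.9, -371.1]), 'size': array([ 26.1, 110.1]), 'yaw': np.float32(39.9), 'z': array([ 6.8, 13.2, 19.6])}
{'uv': array([469.,  
[... 1390 characters left out ...]
4.] [415.6 264.1] [41.3 31.7] 12.6
obj [401. 269.] [ 409.8 -272.6] [70.3 18. ] 6.9
obj [333. 240.] [ 474.6 -131.2] [41.3 30.5] 12.1
obj [264. 251.] [457.6  10.3] [109.   55.8] 64.7
obj [215. 237.] [486.7 113.5] [69.6 16.9] 4.3
obj [ 33. 236.] [499.2 492.7] [ 57.8 117.7] 87.0
obj [207. 177.] [612.7 127.9] [41.8 41.5] 44.1
obj [143. 189.] [591.9 260.2] [172.7 120.7] 87.5
obj [332. 165.] [ 632.  -134.5] [31.8 34.2] 88.0
obj [394. 183.] [ 591.  -266.5] [147.  144.6] 88.5
obj [ 38. 162.] [654.7 482. ] [37.6 63.5] 67.8
obj [268. 160.] [ 6.453e+02 -4.000e-01] [170.1 121.3] 86.2
obj [515. 183.] [ 581.6 -534.4] [241.1 216.6] 5.7
[[-0.     0.389 -0.921]
 [ 0.001 -0.921 -0.389]
 [-1.    -0.001  0.   ]]
```

```bash
cat > g.py <<'E'
import sys
from h import *
# g.py x y z jawdir (mm, deg): shift in current axes / in final axes, turn
x,y,z,a=map(float,sys.argv[1:5]);s=sensors.observe();q=s["orientation"]
M=R.from_quat(q[[1,2,3,0]]).as_matrix();d=np.array([x,y,z])-1000*s["ee_pos"]
best=None
for k in(0,180):
    t=np.radians(a+k);Y=np.array([np.cos(t),np.sin(t),0]);X=np.array([0,0,-1.]);T=np.c_[X,Y,np.cross(X,Y)]
    w=R.from_matrix(M.T@T).as_rotvec(degrees=True)
    if best is None or np.linalg.norm(w)<np.linalg.norm(best[0]): best=(w,T)
w,T=best
print("t",round(float(s["t"]),2),"pos",np.round(1000*s["ee_pos"],1),"width",round(1000*float(s["width"]),1),"F",np.round(s["contact_force"],1))
print("cur-axes shift",(M.T@d).round(1),"final-axes shift",(T.T@d).round(1),"turn",w.round(1),"q7",round(float(s["qpos"][6]),2))
E
python3 g.py 480 -300 150 -25
```

```text
t 0.1 pos [ 243.1 -575.4  230.8] width 85.6 F [ 0.  -0.5 -0.1]
cur-axes shift [  80.9 -161.4 -325.4] final-axes shift [  80.8   98.3 -349.8] turn [-42.1  -0.    0.1] q7 -0.11
```

```bash
python3 -m creep '5 -15 -30 -7 0 0; 5 -15 -30 -7 0 0; 5 -5 -30 -7 0 0; 5 0 -30 -7 0 0; 5 0 -30 -7 0 0' 0.5 60; python3 g.py 436 20 100 -25
```

```text
t: 0.52
ee_pos: [0.3422, -0.4561, 0.2038]
orientation: [-0.344, -0.616, -0.344, 0.619]
contact_force: [0.5, -1.3, -0.2]
width: 0.0427
t 0.52 pos [ 342.2 -456.1  203.8] width 42.7 F [ 0.5 -1.3 -0.2]
cur-axes shift [ 102.9 -170.8 -454.4] final-axes shift [ 103.8 -116.2 -471.1] turn [-6.8  0.2  0.2] q7 0.15
```

```bash
python3 -m creep '5 -14 -38 -6 0 0; 8 -10 -40 0 0 0; 8 -10 -40 0 0 0; 8 -10 -40 0 0 0; 8 -10 -40 0 0 0'>/dev/null;  python3 -m creep '8 -10 -40 0 0 0; 8 -10 -40 0 0 0; 8 -10 -40 0 0 0; 8 -10 -40 0 0 0; 0 0 0 0 0 0' >/dev/null; python3 g.py 436 20 60 -25
```

```text
t 1.35 pos [412.1 -86.7 132.9] width 42.7 F [0.4 1.  0.1]
cur-axes shift [  73.   -22.4 -107. ] final-axes shift [  72.9  -23.4 -106.8] turn [ 0.4 -0.   0.1] q7 -0.57
```

```bash
python3 -m creep '18 -6 -27 0 0 0; 18 -6 -27 0 0 0; 18 -6 -27 0 0 0; 18 -6 -27 0 0 0; 0 0 0 0 0 0'>/dev/null; python3 g.py 436 20 3 -25
python3 - <<'E'
from h import *
for n in("top","side"):
    d=snapshot(n)
    if n=="side":cv2.imwrite("pics/s1.png",cv2.resize(d["pixels"][120:320,180:440,::-1],None,fx=3,fy=3))
E
```

```text
t 1.77 pos [436.3  27.9  58.1] width 42.8 F [-1.4  1.5 -0.8]
cur-axes shift [55.1  3.   7.4] final-axes shift [55.1  3.1  7.3] turn [ 0.5 -0.1  0. ] q7 -0.93
```

View pics/s1.png

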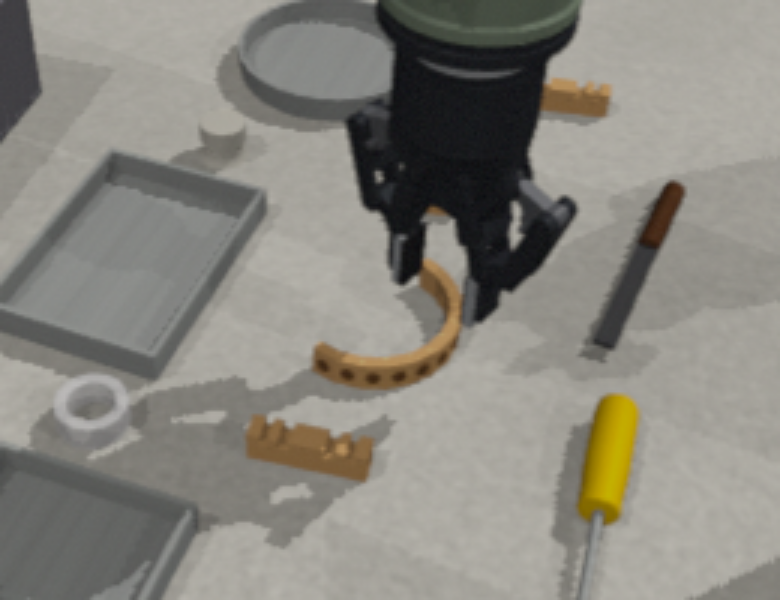

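The fingers, at crop (440,280), straddle the crown once they are projected down. The band is undisturbed, so I'll descend.

```bash
python3 -m creep '10 3 7 0 0 0; 15 0 0 0 0 0; 15 0 0 0 0 0; 10 0 0 0 0 0; 0 0 0 0 0 0'>/dev/null; python3 g.py 436 20 3 -25
```

```text
t 2.28 pos [436.8   9.9  10.9] width 42.6 F [-0.7  0.8  0.9]
cur-axes shift [ 7.8 -5.  -8.8] final-axes shift [ 7.9 -5.  -8.8] turn [-0.   0.  -0.3] q7 -0.96
```

```bash
python3 -m creep '2 -4 -8 0 0 0; 0 0 0 0 0 0; 0 0 0 0 0 0'>/dev/null; python3 g.py 436 20 3 -25; python3 -m creep '0 0 0 0 0 0'>/dev/null; python3 g.py 436 20 3 -25
```

```text
t 2.53 pos [436.9  17.3  10.4] width 42.8 F [-0.   0.2 -0.6]
cur-axes shift [ 7.3 -2.  -2.1] final-axes shift [ 7.4 -1.9 -2.1] turn [-0.3  0.  -0.3] q7 -0.97
t 2.62 pos [437.2  17.4  11. ] width 42.7 F [ 0.2 -0.5  1.1]
cur-axes shift [ 8.  -2.2 -1.9] final-axes shift [ 8.  -2.2 -1.9] turn [-0.3  0.  -0.4] q7 -0.97
```

```bash
python3 -m creep '8 -2 -2 0 0 0; 0 0 0 0 0 0'>/dev/null; python3 g.py 436 20 3 -25; python3 -m creep '0 0 0 0 0 0;0 0 0 0 0 0;0 0 0 0 0 0;0 0 0 0 0 0;0 0 0 0 0 0' 1 40; python3 -m creep '0 0 0 0 0 0;0 0 0 0 0 0;-10 0 0 0 0 0;-15 0 0 0 0 0;-30 0 0 0 0 0'; python3 g.py 653 -1 100 -4
```

```text
t 2.78 pos [437.   20.1   3.5] width 42.7 F [-1.2  0.4 -0.5]
cur-axes shift [ 0.5 -0.9  0.5] final-axes shift [ 0.5 -0.9  0.5] turn [-0.3 -0.1 -0.5] q7 -0.99
t: 3.2
ee_pos: [0.4366, 0.0202, 0.0034]
orientation: [0.381, 0.599, 0.376, -0.596]
contact_force: [0.9, -0.3, -0.3]
width: 0.0071
t: 3.62
ee_pos: [0.4338, 0.0204, 0.0559]
orientation: [-0.38, -0.596, -0.378, 0.598]
contact_force: [-0.8, -0.1, 0.9]
width: 0.0075
t 3.62 pos [433.8  20.4  55.9] width 7.5 F [-0.8 -0.1  0.9]
cur-axes shift [-44.  207.5 -73.8] final-axes shift [-44.1 220.2   6. ] turn [-21.2   0.2  -0. ] q7 -0.94
```

```bash
python3 -m creep '-10 20 0 -7 0 0;-10 30 0 -7 0 0;0 30 0 -7 0 0;0 30 0 0 0 0;0 0 0 0 0 0'>/dev/null; python3 g.py 627 1 60 -4
```

```text
t 4.03 pos [544.8  -7.4  83.6] width 7.3 F [-1.3  0.2 -1.3]
cur-axes shift [ 24.   81.4 -13.4] final-axes shift [ 23.6  81.4 -14.1] turn [ 0.6  0.3 -0.4] q7 -0.5
```

```bash
python3 -m creep '0 25 -5 0 0 0;5 25 -5 0 0 0;5 20 -4 0 0 0;0 0 0 0 0 0;0 0 0 0 0 0'>/dev/null; python3 g.py 627 1 60 -4; python3 - <<'E'
from h import *
for n in("side","top"):
    d=snapshot(n);cv2.imwrite(f"pics/{n}2.png",cv2.resize(d["pixels"][100:300,150:410,::-1],None,fx=3,fy=3))
E
```

```text
t 4.45 pos [618.7   0.7  72.6] width 7.8 F [-0.2 -0.3 -0.5]
cur-axes shift [12.7  8.2 -0.8] final-axes shift [12.6  8.3 -0.8] turn [ 0.4  0.3 -0.3] q7 -0.48
```

View pics/side2.png

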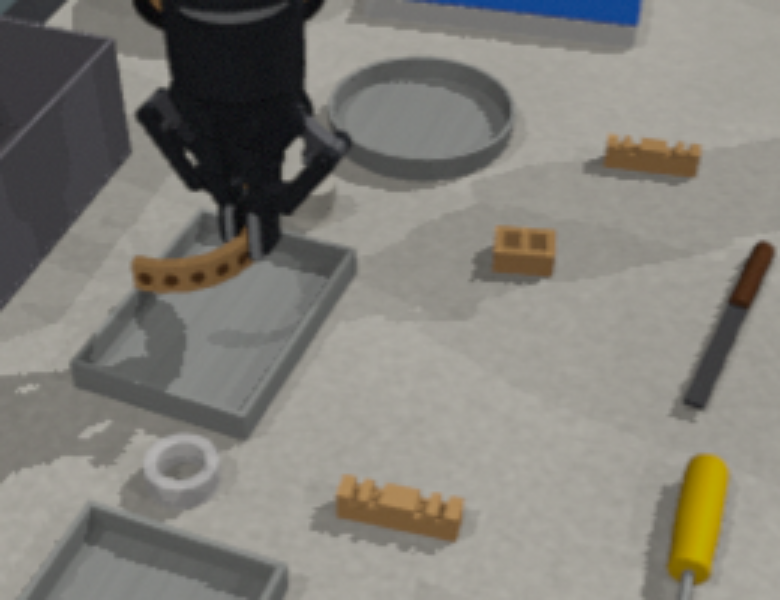

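The band is held level by its crown over the plain tray (crop (190,265)). Lowering it.

```bash
python3 -m creep '15 8 -1 0 0 0;15 0 0 0 0 0;15 0 0 0 0 0;0 0 0 0 0 0;0 0 0 0 0 0'>/dev/null; python3 g.py 627 1 9 -4
```

```text
t 4.97 pos [6.243e+02 1.000e-01 2.860e+01] width 7.6 F [ 0.   0.2 -0.5]
cur-axes shift [19.6  2.5 -1.2] final-axes shift [19.6  2.6 -1.1] turn [ 0.4  0.4 -0.3] q7 -0.5
```

```bash
python3 -m creep '10 2 0 0 0 0;9 0 0 0 0 0;0 0 0 0 0 0;0 0 0 0 0 0'>/dev/null; python3 g.py 627 1 8 -4
```

```text
t 5.3 pos [ 6.268e+02 -5.000e-01  1.030e+01] width 7.4 F [ 0.5 -0.2 -0.3]
cur-axes shift [ 2.3  0.1 -1.5] final-axes shift [ 2.3  0.1 -1.5] turn [ 0.4  0.4 -0.4] q7 -0.51
```

```bash
python3 -m creep '2.5 0 0 0 0 0;0 0 0 0 0 0;0 0 0 0 0 0' | grep -E 'pos|force'; python3 -m creep '0 0 0 0 0 0;0 0 0 0 0 0;0 0 0 0 0 0;0 0 0 0 0 0' 0.72 | grep -E 'pos|force|width'; python3 -m creep '-20 0 0 0 0 0;-30 0 0 0 0 0;-30 0 0 0 0 0;0 0 0 0 0 0;0 0 0 0 0 0'; python3 - <<'E'
from h import *
d=snapshot("top")
for p in parts(d): print({k:v for k,v in p.items() if k!='c'})
d=snapshot("side");cv2.imwrite("pics/side3.png",cv2.resize(d["pixels"][100:300,150:410,::-1],None,fx=3,fy=3))
E
python3 g.py 486.5 113.5 60 -85.7
```

```text
ee_pos: [0.627, -0.0005, 0.0082]
contact_force: [-0.4, -0.0, -0.3]
ee_pos: [0.6274, -0.0004, 0.0089]
contact_force: [0.0, 0.1, -0.0]
width: 0.024
t: 6.3
ee_pos: [0.6258, 0.0003, 0.0913]
orientation: [0.487, 0.515, 0.481, -0.515]
contact_force: [0.8, -0.9, -1.6]
width: 0.0244
{'uv': array([143., 274.]), 'xy': array([415.3, 264. ]), 'size': array([32.9, 41. ]), 'yaw': np.float32(12.6), 'z': array([ 8.3, 17.4, 20.2])}
{'uv': array([215., 237.]), 'xy': array([486.9, 113.6]), 'size': array([16.9, 68.2]), 'yaw': np.float32(3.8), 'z': array([12.9, 18.9, 21.9])}
{'uv': array([437.,  96.]), 'xy': array([ 779.5, -370.6]), 'size': array([ 29.3, 114.6]), 'yaw': np.float32(39.9), 'z': array([ 6.5, 13. , 22.1])}
{'uv': array([469.,  68.]), 'xy': array([ 839.2, -442.3]), 'size': array([53.8, 55.8]), 'yaw': np.float32(89.1), 'z': array([61.1, 63.1, 65.1])}
t 6.4 pos [6.259e+02 4.000e-01 9.060e+01] width 24.0 F [ 0.4  0.  -0.4]
cur-axes shift [  29.  -146.3 -104.4] final-axes shift [  30.6 -123.3  130.5] turn [82.1  0.  -0.6] q7 -0.46
```

View pics/side3.png

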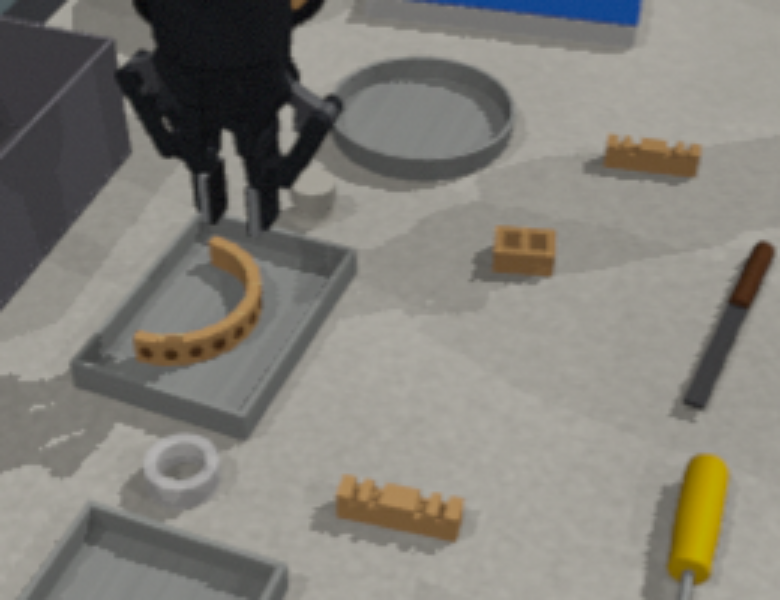

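The band lies flat in the plain tray at crop (210,300), clear of the walls. Next is clip 1.

```bash
python3 -m creep '0 -20 -15 7 0 0;0 -20 -15 7 0 0;0 -25 -10 7 0 0;0 -25 0 7 0 0;0 -25 5 7 0 0' 0.5 >/dev/null; python3 g.py 486.7 113.5 80 -86;
```

```text
t 6.82 pos [520.6  70.2  84.5] width 42.5 F [-0.3  0.8 -0.1]
cur-axes shift [  4.1 -53.8 -11.9] final-axes shift [  4.5 -45.6  30.8] turn [46.5  0.  -0.5] q7 -1.15
```

```bash
python3 -m creep '0 -20 0 -7.1 0 0;0 -20 -7 -7.1 0 0;0 0 -7 -7.1 0 0;0 0 0 -7.1 0 0;0 0 0 -7.1 0 0'>/dev/null; python3 -m creep '0 0 0 -7.1 0 0;0 0 0 -7.1 0 0;0 0 0 -7.1 0 0;0 0 0 -7.1 0 0;0 0 0 -7.1 0 0' >/dev/null; python3 -m creep '0 0 0 -7.1 0 0;0 0 0 -7.1 0 0;0 0 0 -7.1 0 0;0 0 0 -7.1 0 0;0 0 0 -7.1 0 0' >/dev/null; python3 g.py 486.7 113.5 50 94
```

```text
t 8.07 pos [481.5 110.9  72.2] width 42.8 F [-0.4 -0.   0.3]
cur-axes shift [22.1  4.8  4. ] final-axes shift [22.2  2.3  5.4] turn [-26.7  -0.9   0.7] q7 0.22
```

```bash
python3 -m creep '5 2 2 -7 0 0;5 0 0 -7 0 0;5 0 0 -7 0 0;5 0 0 -6 -1 1;0 0 0 0 0 0'>/dev/null; python3 -m creep '0 0 0 0 0 0;0 0 0 0 0 0'>/dev/null;  python3 g.py 486.7 113.5 3 94
```

```text
t 8.65 pos [480.9 111.9  46.4] width 42.4 F [ 0.9 -0.1  0.2]
cur-axes shift [43.4  0.6  6.3] final-axes shift [43.4  1.2  5.9] turn [ 1.1 -0.5 -0.7] q7 0.59
```

```bash
python3 -m creep '14 1 6 1 0 -0.5;14 0 0 0 0 0;12 0 0 0 0 0;0 0 0 0 0 0;0 0 0 0 0 0'>/dev/null; python3 g.py 486.7 113.5 3 94
```

```text
t 9.07 pos [487.7 114.4   6.1] width 42.8 F [ 0.6 -0.6  0.2]
cur-axes shift [ 3.1 -0.8 -1.1] final-axes shift [ 3.1 -0.8 -1.1] turn [-0.9 -0.4 -0.1] q7 0.49
```

```bash
python3 -m creep '3 -1 -1 0 0 0;0 0 0 0 0 0'>/dev/null; python3 -m creep '0 0 0 0 0 0;0 0 0 0 0 0;0 0 0 0 0 0;0 0 0 0 0 0;0 0 0 0 0 0' 1 40; python3 -m creep '-10 0 0 0 0 0;-20 0 0 0 0 0;-30 0 0 0 0 0;-15 0 0 0 0 0;0 0 0 0 0 0'|grep width; python3 g.py 593.8 301.5 70 87.5
```

```text
t: 9.65
ee_pos: [0.4879, 0.1135, 0.0058]
orientation: [0.705, -0.018, 0.709, 0.018]
contact_force: [0.0, 0.3, 0.4]
width: 0.0151
width: 0.0152
t 10.07 pos [486.9 113.8  85.4] width 15.2 F [ 0.4 -0.9  0.9]
cur-axes shift [ 14.7 181.8 116.7] final-axes shift [ 15.4 192.1  98.6] turn [ 5.5 -0.5 -0. ] q7 0.62
```

```bash
python3 -m creep '0 33 20 5.5 -0.5 0;0 36 18 0 0 0;0 36 18 0 0 0;0 36 18 0 0 0;0 36 18 0 0 0'>/dev/null; python3 -m creep '0 0 0 0 0 0;0 0 0 0 0 0'>/dev/null; python3 g.py 593.8 301.5 70 87.5
```

```text
t 10.65 pos [587.8 291.4  86. ] width 14.7 F [ 0.1 -0.8 -1. ]
cur-axes shift [16.  10.4  5.4] final-axes shift [16.  10.3  5.5] turn [-0.7  0.   0.1] q7 0.44
```

```bash
python3 -m creep '16 10 5 0 0 0;18 0 0 0 0 0;18 0 0 0 0 0;0 0 0 0 0 0;0 0 0 0 0 0'>/dev/null; python3 g.py 593.8 301.5 10 87.5
```

```text
t 11.07 pos [592.4 300.3  32.5] width 14.9 F [0.8 0.6 1. ]
cur-axes shift [22.5  1.3  1.3] final-axes shift [22.5  1.2  1.3] turn [-0.6 -0.   0.1] q7 0.41
```

```bash
python3 -m creep '11 1 1 0 0 0;11 0 0 0 0 0;0 0 0 0 0 0;0 0 0 0 0 0'>/dev/null; python3 g.py 593.8 301.5 10 87.5;
```

```text
t 11.4 pos [594.4 300.   10.8] width 15.0 F [0.3 0.9 0.2]
cur-axes shift [ 0.8  1.5 -0.7] final-axes shift [ 0.8  1.5 -0.7] turn [-0.7  0.1  0.1] q7 0.39
```

```bash
python3 -m creep '0 0 0 0 0 0;0 0 0 0 0 0;0 0 0 0 0 0;0 0 0 0 0 0' 0.6 | grep width; python3 -m creep '-20 0 0 0 0 0;-30 0 0 0 0 0;-30 0 0 0 0 0;0 0 0 0 0 0;0 0 0 0 0 0'>/dev/null;  python3 g.py 409.5 -272.3 100 97.1; python3 -m creep '0 -30 -10 0 0 0;0 -38 -10 0 0 0;0 -38 -10 0 0 0;0 -38 -10 0 0 0;0 -38 -10 0 0 0'>/dev/null; python3 -m creep '0 -38 -10 -2 0 0;0 -38 -10 -2 0 0;0 -38 -10 -2 0 0;0 -38 -10 -2 0 0;0 -38 -10 0 0 0'>/dev/null; python3 g.py 409.5 -272.3 100 97.1
```

```text
width: 0.0344
t 12.15 pos [594.1 300.3  95.4] width 34.1 F [ 0.1 -0.2 -1. ]
cur-axes shift [  -4.  -582.  -152.3] final-axes shift [  -4.6 -545.4 -253.9] turn [-10.3   0.1   0.1] q7 0.45
t 12.98 pos [480.6 -73.6  91.2] width 34.3 F [ 2.  -0.6  0.3]
cur-axes shift [ -10.1 -190.2  -91.3] final-axes shift [  -8.8 -188.4  -95.1] turn [-1.2  0.1 -0.3] q7 1.04
```

```bash
python3 -m creep '0 -36 -18 -1 0 0;0 -36 -18 0 0 0;0 -36 -18 0 0 0;0 -36 -18 0 0 0;0 0 0 0 0 0'>/dev/null;python3 -m creep '0 0 0 0 0 0;0 0 0 0 0 0'>/dev/null;  python3 g.py 409.5 -272.3 50 97.1; python3 - <<'E'
from h import *
d=snapshot("side");cv2.imwrite("pics/side4.png",d["pixels"][:,:,::-1])
E
```

```text
t 13.57 pos [ 418.1 -239.4   87.1] width 34.1 F [-0.1  0.5 -0.4]
cur-axes shift [ 37.  -32.  -12.1] final-axes shift [ 37.1 -31.6 -12.6] turn [-0.9 -0.1 -0.3] q7 1.4
```

View pics/side4.png

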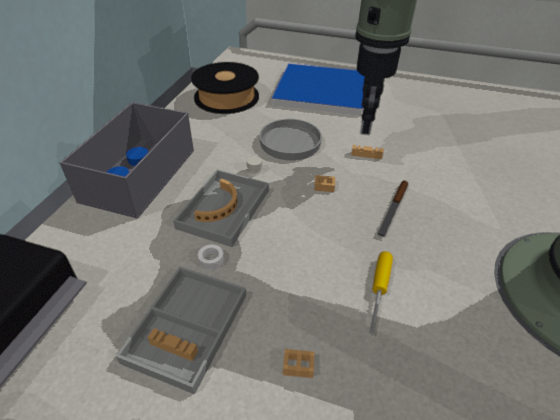

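Clip 1 lies in its bay at (172,344) and the band is still in the plain tray. Tape and pot are unmoved. Continuing to clip 2.

```bash
python3 -m creep '10 -16 -6 -1 0 0;12 -16 -6 0 0 0;12 0 0 0 0 0;0 0 0 0 0 0;0 0 0 0 0 0'>/dev/null; python3 g.py 409.5 -272.3 5 97.1
```

```text
t 14.03 pos [ 413.2 -268.8   51.1] width 34.0 F [0.2 0.9 0.2]
cur-axes shift [46.  -3.3 -4.2] final-axes shift [46.1 -3.  -4.1] turn [ 0.7  0.  -0.4] q7 1.43
```

```bash
python3 -m creep '13 -3 -4 1 0 0;14 0 0 0 0 0;14 0 0 0 0 0;0 0 0 0 0 0;0 0 0 0 0 0'>/dev/null; python3 g.py 409.5 -272.3 4 97.1
```

```text
t 14.45 pos [ 412.5 -269.5   10.6] width 33.9 F [-0.1 -0.2  1.3]
cur-axes shift [ 6.6 -2.4 -3.3] final-axes shift [ 6.6 -2.4 -3.3] turn [-0.1  0.2 -0.4] q7 1.35
```

```bash
python3 -m creep '6 -3 -4 0 0 0;0 0 0 0 0 0;0 0 0 0 0 0'>/dev/null; python3 g.py 409.5 -272.3 4 97.1; python3 -m creep '0 0 0 0 0 0;0 0 0 0 0 0;0 0 0 0 0 0;0 0 0 0 0 0;0 0 0 0 0 0' 1 40|grep -E 'pos|force|width'; python3 -m creep '-10 0 0 0 0 0;-25 0 0 0 0 0;-40 0 0 0 0 0;-25 0 0 0 0 0;0 0 0 0 0 0'|grep width; python3 g.py 590.2 218.5 100 87.5
```

```text
t 14.7 pos [ 409.8 -272.9    6. ] width 34.2 F [0.8 0.2 0.2]
cur-axes shift [ 2.   0.7 -0.2] final-axes shift [ 2.   0.7 -0.2] turn [-0.1  0.3 -0.3] q7 1.35
ee_pos: [0.4102, -0.2736, 0.0074]
contact_force: [-1.1, -0.2, -0.3]
width: 0.015
width: 0.0151
t 15.53 pos [ 408.9 -271.8  112.6] width 15.1 F [ 1.1 -1.1  1. ]
cur-axes shift [ 17.3 463.7 241.1] final-axes shift [ 12.6 497.8 159.7] turn [ 9.7  0.1 -0.5] q7 1.54
```

```bash
python3 -m creep '0 30 15 2 0 0;0 36 16 2 0 0;0 36 16 2 0 0;0 36 16 2 0 0;0 36 15 2 0 0'>/dev/null; python3 -m creep '0 38 13 0 0 0;0 38 13 0 0 0;0 38 13 0 0 0;0 38 13 0 0 0;0 0 0 0 0 0'>/dev/null; python3 g.py 590.2 218.5 100 87.5
```

```text
t 16.37 pos [542.8  65.6 120.8] width 14.7 F [-0.5  1.1 -0.3]
cur-axes shift [ 22.3 155.5  36.8] final-axes shift [ 20.8 154.8  40.7] turn [-1.4  0.3 -0.5] q7 0.71
```

```bash
python3 -m creep '2 35 9 -1 0 0;4 38 9 0 0 -0.5;4 38 9 0 0 0;5 30 9 0 0 0;0 0 0 0 0 0'>/dev/null; python3 -m creep '0 0 0 0 0 0;0 0 0 0 0 0'>/dev/null; python3 g.py 590.2 218.5 60 87.5
```

```text
t 16.95 pos [584.7 211.1 106.8] width 14.8 F [ 0.6 -0.6 -0.3]
cur-axes shift [46.8  7.6  5.1] final-axes shift [46.8  7.6  5.2] turn [-0.   0.1 -0. ] q7 0.55
```

```bash
python3 -m creep '15 7 5 0 0 0;22 0 0 0 0 0;22 0 0 0 0 0;15 0 0 0 0 0;0 0 0 0 0 0'>/dev/null; python3 -m creep '0 0 0 0 0 0'>/dev/null; python3 g.py 590.2 218.5 11 87.5
```

```text
t 17.45 pos [591.2 211.3  32.7] width 14.7 F [0.5 0.6 0.8]
cur-axes shift [21.7  7.1 -1.5] final-axes shift [21.7  7.1 -1.4] turn [-0.4  0.2  0.1] q7 0.49
```

```bash
python3 -m creep '7 7 -1 0 0 0;7 0 0 0 0 0;6 0 0 0 0 0;0 0 0 0 0 0;0 0 0 0 0 0'>/dev/null;  python3 g.py 590.2 218.5 11 87.5
```

```text
t 17.87 pos [592.1 218.5  14. ] width 14.9 F [ 0.8 -0.2 -0.3]
cur-axes shift [ 3.  -0.1 -1.9] final-axes shift [ 3.  -0.1 -1.9] turn [-0.5  0.3  0. ] q7 0.46
```

```bash
python3 -m creep '2.5 0 -1 0 0 0;0 0 0 0 0 0;0 0 0 0 0 0'|grep -E 'pos|force'; python3 -m creep '0 0 0 0 0 0;0 0 0 0 0 0;0 0 0 0 0 0;0 0 0 0 0 0' 0.6 | grep width; python3 -m creep '-20 0 0 0 0 0;-30 0 0 0 0 0;-30 0 0 0 0 0;0 0 0 0 0 0;0 0 0 0 0 0'>/dev/null;  python3 g.py 415.5 264 60 102.6
```

```text
ee_pos: [0.5912, 0.2188, 0.0119]
contact_force: [0.2, -0.1, 0.5]
width: 0.0341
t 18.87 pos [590.  218.7  94.8] width 34.1 F [-0.2  0.1 -1.4]
cur-axes shift [  33.8   36.3 -176.8] final-axes shift [  34.8   82.3 -160.5] turn [-15.5   0.3   0.1] q7 0.53
```

```bash
python3 -m creep '0 5 -33 -5 0 0;0 10 -36 -5 0 0;0 16 -36 -5 0 0;0 16 -36 0 0 0;0 16 -20 0 0 0' 0.35 >/dev/null; python3 -m creep '0 0 0 0 0 0;0 0 0 0 0 0'>/dev/null; python3 g.py 415.5 264 50 102.6; python3 - <<'E'
from h import *
d=snapshot("side");cv2.imwrite("pics/side5.png",d["pixels"][:,:,::-1])
E
```

```text
t 19.45 pos [415.1 264.3  91.1] width 55.6 F [1.1 0.3 0.4]
cur-axes shift [41.1 -0.3  0.1] final-axes shift [41.1 -0.4  0.3] turn [0.  0.3 0.1] q7 0.41
```

View pics/side5.png

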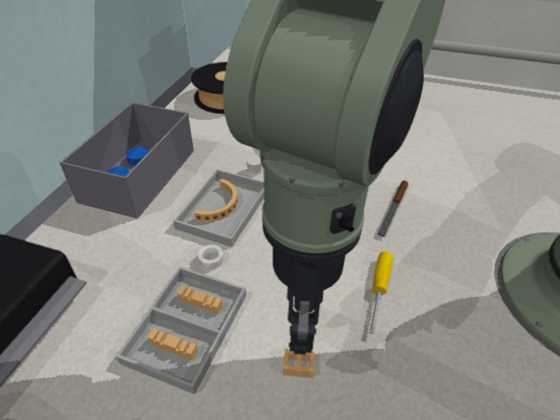

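Both clips lie flat in their bays at (200,299) and (172,344). The gripper is above buckle 1 at (299,362), so I'll descend.

```bash
python3 -m creep '15 0 0 0 0 0;20 0 0 0 0 0;20 0 0 0 0 0;15 0 0 0 0 0;0 0 0 0 0 0' >/dev/null; python3 -m creep '0 0 0 0 0 0'>/dev/null; python3 g.py 415.5 264 3 102.6
```

```text
t 20.0 pos [420.9 263.2  17.2] width 55.6 F [-0.4  1.   0.8]
cur-axes shift [14.2  1.9 -5.2] final-axes shift [14.2  1.9 -5.1] turn [-0.4  0.4  0.1] q7 0.29
```

```bash
python3 -m creep '6 2 -5 0 -0.4 0;6 0 0 0 0 0;0 0 0 0 0 0;0 0 0 0 0 0' >/dev/null; python3 g.py 415.5 264 4 102.6
```

```text
t 20.33 pos [418.4 264.    6.5] width 55.5 F [ 0.8 -0.1 -0.7]
cur-axes shift [ 2.4  0.6 -2.9] final-axes shift [ 2.5  0.6 -2.8] turn [-0.5  0.9  0. ] q7 0.24
```

```bash
python3 -m creep '2 0 -3 0 0.8 0;0 0 0 0 0 0;0 0 0 0 0 0' >/dev/null; python3 g.py 415.5 264 4 102.6;python3 -m creep '0 0 0 0 0 0;0 0 0 0 0 0;0 0 0 0 0 0;0 0 0 0 0 0;0 0 0 0 0 0' 1 40|grep -E 'pos|force|width'; python3 -m creep '-10 0 0 0 0 0;-25 0 0 0 0 0;-40 0 0 0 0 0;-30 0 0 0 0 0;0 0 0 0 0 0'|grep width; python3 g.py 591 -240 100 90
```

```text
t 20.58 pos [416.5 263.4   5.5] width 55.9 F [ 0.5  0.7 -0.4]
cur-axes shift [ 1.5  0.8 -0.9] final-axes shift [ 1.5  0.8 -0.9] turn [-0.6  0.1  0. ] q7 0.26
ee_pos: [0.417, 0.2635, 0.0062]
contact_force: [-0.6, 0.2, -0.2]
width: 0.0287
width: 0.0292
t 21.42 pos [414.3 263.7 116.3] width 29.2 F [1.8 1.  0.5]
cur-axes shift [  16.2 -529.6   66.5] final-axes shift [  16.3 -503.7  176.7] turn [12.2 -0.2  0. ] q7 0.46
```

```bash
python3 -m creep '0 -33 4 2 0 0;0 -38 6 2 0 0;0 -38 7 2 0 0;0 -38 8 2 0 0;0 -38 9 0 0 0'>/dev/null; python3 -m creep '0 -38 11 0 0 0;0 -38 11 0 0 0;0 -38 11 0 0 0;0 -38 11 0 0 0;0 -38 11 0 0 0'>/dev/null; python3 g.py 617 -266.5 100 95
```

```text
t 22.25 pos [ 545.4 -106.9  124.3] width 29.2 F [1.  0.3 0.5]
cur-axes shift [  23.7 -165.1   58. ] final-axes shift [  24.3 -165.3   57.4] turn [-0.2  0.2 -0.3] q7 1.17
```

```bash
python3 -m creep '0 -36 12 0 0 0;2 -36 13 0 0 0;5 -36 13 0 0 0;5 -25 8 0 0 0;0 0 0 0 0 0'>/dev/null; python3 -m creep '0 0 0 0 0 0;0 0 0 0 0 0'>/dev/null; python3 g.py 617 -266.5 60 95
```

```text
t 22.83 pos [ 602.6 -253.8  113.3] width 29.0 F [0.2 1.  0.4]
cur-axes shift [ 53.2 -14.   13.3] final-axes shift [ 53.3 -13.9  13.3] turn [-0.9  0.2 -0.3] q7 1.43
```

```bash
python3 -m creep '15 -14 13 0 0 0;22 0 0 0 0 0;22 0 0 0 0 0;15 0 0 0 0 0;0 0 0 0 0 0'>/dev/null; python3 -m creep '0 0 0 0 0 0'>/dev/null; python3 g.py 617 -266.5 10.5 95
```

```text
t 23.33 pos [ 618.1 -260.7   40.9] width 29.0 F [ 0.  -0.6  1.2]
cur-axes shift [30.4 -5.9 -1.8] final-axes shift [30.4 -5.7 -1.6] turn [-0.5  0.4 -0.3] q7 1.41
```

```bash
python3 -m creep '12 -6 -2 0 -0.3 0;12 0 0 0 0 0;5 0 0 0 0 0;0 0 0 0 0 0;0 0 0 0 0 0'>/dev/null; python3 g.py 617 -266.5 10.5 95
```

```text
t 23.75 pos [ 617.7 -266.8   12.2] width 28.6 F [-0.3  0.4 -0.3]
cur-axes shift [ 1.7  0.4 -0.7] final-axes shift [ 1.7  0.4 -0.7] turn [-0.4  0.9 -0.3] q7 1.4
```

```bash
python3 -m creep '1.5 0 0 0 0.8 0;0 0 0 0 0 0;0 0 0 0 0 0'|grep -E 'pos|force'; python3 -m creep '0 0 0 0 0 0;0 0 0 0 0 0;0 0 0 0 0 0;0 0 0 0 0 0' 0.47 | grep width; python3 -m creep '-20 0 0 0 0 0;-30 0 0 0 0 0;-30 0 0 0 0 0;0 0 0 0 0 0;0 0 0 0 0 0'>/dev/null;  python3 g.py 474.4 -131.3 90 102
```

```text
ee_pos: [0.6182, -0.2669, 0.0114]
contact_force: [0.5, 0.8, -0.4]
width: 0.0451
t 24.75 pos [ 617.8 -266.7   94.5] width 45.2 F [-1.   0.1 -0.9]
cur-axes shift [   5.3  146.4 -132.1] final-axes shift [   4.5  162.2 -112.1] turn [-7.4 -0.  -0.3] q7 1.46
```

```bash
python3 -m creep '0 27 -26 -2 0 0;0 30 -26 -2 0 0;0 32 -26 -2 0 0;0 32 -24 -1 0 0;0 32 -20 0 0 0' 0.35 >/dev/null; python3 -m creep '0 0 0 0 0 0;0 0 0 0 0 0'>/dev/null; python3 g.py 474.4 -131.3 50 102; python3 - <<'E'
from h import *
d=snapshot("side");cv2.imwrite("pics/side6.png",d["pixels"][:,:,::-1])
E
```

```text
t 25.33 pos [ 466.4 -128.8   92.2] width 55.3 F [ 1.4 -1.1  0.2]
cur-axes shift [42.2 -4.3  7.3] final-axes shift [42.2 -4.1  7.3] turn [-0.2  0.  -0.3] q7 1.24
```

View pics/side6.png

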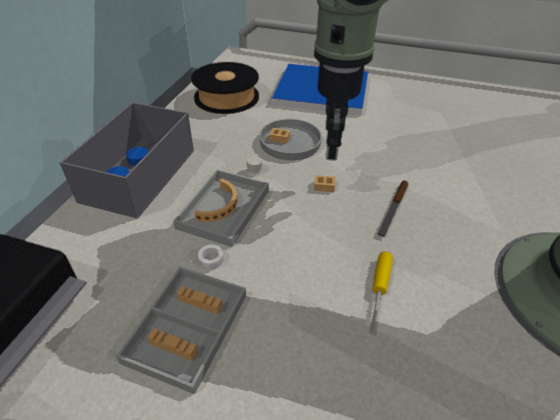

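Buckle 1 lies in the dish at (280,135). Buckle 2 is still at (325,184).

```bash
python3 -m creep '15 -4 7 0 0 0;20 0 0 0 0 0;20 0 0 0 0 0;15 0 0 0 0 0;0 0 0 0 0 0' >/dev/null; python3 -m creep '0 0 0 0 0 0'>/dev/null; python3 g.py 474.4 -131.3 4 102
```

```text
t 25.88 pos [ 478.4 -133.5   18.2] width 55.5 F [-0.2  0.3 -0.1]
cur-axes shift [14.2  2.8 -3.5] final-axes shift [14.2  2.9 -3.5] turn [-0.5  0.1 -0.3] q7 1.13
```

```bash
python3 -m creep '7 3 -4 0 0 0;6 0 0 0 0 0;0 0 0 0 0 0;0 0 0 0 0 0' >/dev/null; python3 g.py 474.4 -131.3 4 102
```

```text
t 26.22 pos [ 474.8 -131.8    5.5] width 55.5 F [-0.2  0.7  0. ]
cur-axes shift [ 1.5  0.5 -0.3] final-axes shift [ 1.5  0.6 -0.3] turn [-0.6  0.3 -0.3] q7 1.09
```

```bash
python3 -m creep '0 0 0 0 0 0;0 0 0 0 0 0;0 0 0 0 0 0;0 0 0 0 0 0;0 0 0 0 0 0' 1 40|grep -E 'pos|force|width'; python3 -m creep '-10 0 0 0 0 0;-25 0 0 0 0 0;-40 0 0 0 0 0;-25 0 0 0 0 0;0 0 0 0 0 0'|grep width; python3 g.py 565 -266.5 100 95; python3 - <<'E'
from h import *
d=snapshot("top")
for p in parts(d): print({k:v for k,v in p.items() if k!='c'})
E
```

```text
ee_pos: [0.4757, -0.1323, 0.0071]
contact_force: [0.8, 0.7, 0.4]
width: 0.0286
width: 0.0288
t 27.05 pos [ 474.  -131.1  112.5] width 28.8 F [1.6 0.  1. ]
cur-axes shift [  11.7 -151.    61.9] final-axes shift [  12.5 -142.9   78.9] turn [ 6.6  0.2 -0.4] q7 1.28
{'uv': array([347., 314.]), 'xy': array([ 321.3, -155.5]), 'size': array([11.4, 66.9]), 'yaw': np.float32(81.3), 'z': array([12.8, 15.7, 17.9])}
{'uv': array([165., 189.]), 'xy': array([591.1, 217.7]), 'size': array([18.8, 69.9]), 'yaw': np.float32(179.5), 'z': array([16.3, 22.6, 25.9])}
{'uv': array([126., 189.]), 'xy': array([593.1, 298.2]), 'size': array([20.5, 69.9]), 'yaw': np.float32(176.8), 'z': array([14.1, 22. , 25.9])}
{'uv': array([393., 170.]), 'xy': array([ 617.4, -267.1]), 'size': array([34.6, 43. ]), 'yaw': np.float32(5.3), 'z': array([11.2, 21.3, 24.3])}
{'uv': array([269., 160.]), 'xy': array([651.7,  -3.3]), 'size': array([ 58.1, 108.5]), 'yaw': np.float32(86.2), 'z': array([18.9, 24. , 26.4])}
{'uv': array([437.,  96.]), 'xy': array([ 779.1, -371. ]), 'size': array([ 27.6, 113.1]), 'yaw': np.float32(39.2), 'z': array([ 6.4, 12.8, 20.8])}
{'uv': array([469.,  68.]), 'xy': array([ 839.2, -442.3]), 'size': array([53.8, 55.8]), 'yaw': np.float32(89.1), 'z': array([61. , 63. , 65.1])}
```

```bash
python3 -m creep '0 -33 14 2 0 0;0 -35 16 2 0 0;0 -35 16 2 0 0;0 -30 16 0 0 0;0 0 0 0 0 0'>/dev/null; python3 -m creep '0 0 0 0 0 0;0 0 0 0 0 0'>/dev/null; python3 g.py 564 -266.5 60 95
```

```text
t 27.68 pos [ 555.6 -259.2  108.7] width 28.8 F [-0.1 -0.5 -0.6]
cur-axes shift [48.6 -8.4  7.8] final-axes shift [48.7 -8.   7.8] turn [ 0.4 -0.1 -0.4] q7 1.45
```

```bash
python3 -m creep '15 -8 8 0 0 0;20 0 0 0 0 0;22 0 0 0 0 0;12 0 0 0 0 0;0 0 0 0 0 0'>/dev/null; python3 -m creep '0 0 0 0 0 0'>/dev/null; python3 g.py 564 -266.5 11 95
```

```text
t 28.18 pos [ 562.6 -261.5   37.2] width 28.7 F [-0.8 -0.1  0.3]
cur-axes shift [26.2 -5.4  0.9] final-axes shift [26.2 -5.1  0.9] turn [ 0.8 -0.2 -0.5] q7 1.41
```

```bash
python3 -m creep '11 -5 1 0 0 0;9 0 0 0 0 0;5 0 0 0 0 0;0 0 0 0 0 0;0 0 0 0 0 0'>/dev/null; python3 g.py 564 -266.5 11 95
```

```text
t 28.6 pos [ 565.1 -266.6   12.5] width 28.8 F [0.4 0.3 1. ]
cur-axes shift [ 1.5  0.2 -1.1] final-axes shift [ 1.5  0.1 -1.1] turn [ 0.8 -0.1 -0.4] q7 1.4
```

```bash
python3 -m creep '1.5 0 -1 0 0 0;0 0 0 0 0 0;0 0 0 0 0 0'|grep -E 'pos|force'; python3 -m creep '0 0 0 0 0 0;0 0 0 0 0 0;0 0 0 0 0 0;0 0 0 0 0 0' 0.47 | grep width; python3 -m creep '-20 0 0 0 0 0;-30 0 0 0 0 0;-30 0 0 0 0 0;-20 0 -30 0 0 0;0 0 -30 0 0 0'>/dev/null; python3 -m creep '0 20 -30 0 0 0;0 20 -30 0 0 0;0 20 0 0 0 0;0 0 0 0 0 0;0 0 0 0 0 0'
python3 - <<'E'
from h import *
d=snapshot("top");cv2.imwrite("pics/top7.png",d["pixels"][:,:,::-1])
for p in parts(d): print({k:v for k,v in p.items() if k!='c'})
P=cloud(d);Z=P[...,2]*1000;m=((Z>12)&(Z<40)).astype(np.uint8)
for n,a,b in(("tape",207,177),("pot",332,165)):
    s=np.zeros_like(m);s[b-16:b+17,a-16:a+17]=m[b-16:b+17,a-16:a+17]
    c=max(cv2.findContours(s,0,1)[0],key=cv2.contourArea)
    print(n,np.round(cv2.minAreaRect(cast(d,c[:,0],.022)[:,:2].astype(np.float32)*1000)[0],1))
d=snapshot("side");cv2.imwrite("pics/side7.png",d["pixels"][:,:,::-1])
E
```

```text
ee_pos: [0.5643, -0.2667, 0.0115]
contact_force: [0.2, -0.1, 0.5]
width: 0.0453
t: 30.02
ee_pos: [0.4331, -0.2183, 0.1171]
orientation: [0.706, -0.034, 0.706, 0.037]
contact_force: [-0.6, -0.7, 0.6]
width: 0.0454
{'uv': array([346., 314.]), 'xy': array([ 321.2, -154.9]), 'size': array([10.9, 65.7]), 'yaw': np.float32(81.3), 'z': array([13.2, 15.8, 18.3])}
{'uv': array([395., 196.]), 'xy': array([ 563.3, -267.1]), 'size': array([34.3, 42.8]), 'yaw': np.float32(5.0), 'z': array([ 9.6, 21.7, 24.3])}
{'uv': array([165., 189.]), 'xy': array([591.1, 217.7]), 'size': array([18.8, 69.9]), 'yaw': np.float32(179.5), 'z': array([15.5, 22.9, 25.8])}
{'uv': array([126., 189.]), 'xy': array([593.1, 298.2]), 'size': array([20.5, 69.9]), 'yaw': np.float32(176.8), 'z': array([13.4, 21.9, 25.7])}
{'uv': array([394., 171.]), 'xy': array([ 616.9, -267.2]), 'size': array([34.6, 43.8]), 'yaw': np.float32(4.5), 'z': array([10. , 21.7, 24.3])}
{'uv': array([269., 160.]), 'xy': array([651.7,  -3.3]), 'size': array([ 58.1, 108.6]), 'yaw': np.float32(86.3), 'z': array([19.2, 23.9, 26.5])}
{'uv': array([437.,  96.]), 'xy': array([ 779.3, -370.5]), 'size': array([ 26.6, 111.5]), 'yaw': np.float32(39.9), 'z': array([ 6.2, 12.7, 19.7])}
{'uv': array([469.,  68.]), 'xy': array([ 839.2, -442.2]), 'size': array([53.8, 55.7]), 'yaw': np.float32(89.1), 'z': array([61. , 63.2, 65.2])}
tape [612.7 127.9]
pot [ 632.  -134.5]
```

View pics/top7.png

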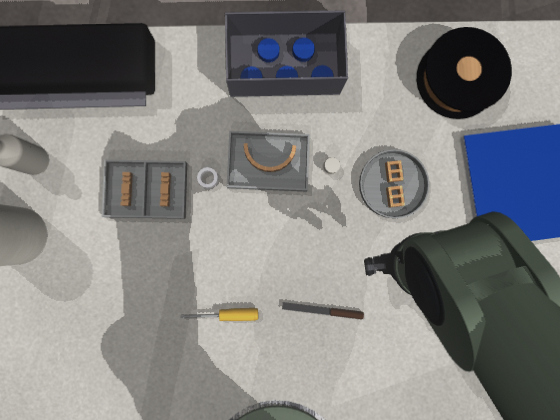

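View pics/side7.png

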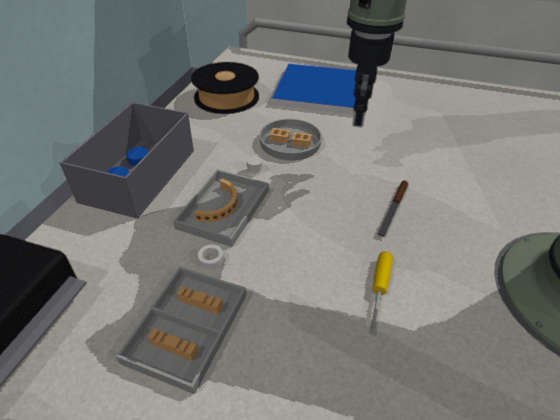

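All parts are placed: the band at (269,158), clips at (126,189) and (165,189), and buckles at (395,171) and (396,196). Tape and pot are unmoved and the arm is clear.

```bash
python3 -c "from rig import sign_off;print(sign_off())"
```

```text
the job is handed in; nothing more can be done
None
```

All five parts are sorted and the job is handed in at about 30 s of robot time, against the 134 s limit. I placed them in the order asked: the brow band in the plain tray, one chin clip in each bay of the two-bay tray, then both buckles side by side in the round dish.

The last top and side pictures show:
- **Seating:** each part lies flat on its floor, clear of the walls and of the other parts. Measured tops are 22–24 mm, which fits an 18–20 mm part on a 4 mm floor.
- **Bystanders:** the tape roll and the pot measured exactly where they stood at the start.
- **Forces:** every force reading I took stayed under about 2 N.
- **Robot:** the gripper was open and clear of everything when I signed off.

No check failed. Clip 1 measured 3 mm off its bay centre, well inside the bay. Sign-off gave no verdict.

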